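Raise the counterweighted hold-down arm of the branch cradle

TASK

Two counterweighted hold-down arms stand side by side on the woodworking bench. Lift the one that presses on the round branch in the V-shaped cradle, by the wooden peg at its end, up past its balance point so that it rests fully open by itself, and let go. Leave the branch lying in its cradle and the other arm, the one on the flat plank, down.

Things in the scene. Friction and masses are not known exactly. Their poses are not given: they have to be found in the camera images.
- cradle_arm (a joint): Angle of the steel hold-down arm over the round branch. 0: down, arm level, pointing from its hinge to the robot's side, rubber pad on the branch. Grows as the peg end rises. Balances at about 0.9 rad: below, it falls shut; beyond, it falls open slowly (damped hinge) to its stop at 1.75 rad, just past upright. Hinge axis level, 110 mm above the table. Lifting takes under 5 N at the peg.
- cradle_peg (a point): Where to grasp that arm: a round wooden peg, 18 mm diameter, 85 mm long, sideways from the arm's end, parallel to the hinge, 110 mm above the table when down, clear all round. Turns with the arm: y along the peg towards the arm's bar (10 mm thick, 24 high), whose middle is 50 mm to +y; x from peg to hinge, its axis 190 mm along +x; z up when down. The branch's near side is 64 mm along +x.
- branch_center (a point): Centre of the round bark-brown branch, 52 mm in diameter and 130 mm long, lying loose in a V-cradle of light wood under the arm, parallel to the peg (y along it), centre 59 mm above the table.
- flatbed_arm (a joint): Angle of the other, identical hold-down arm, on the same kind of base beside it, that rests on a flat plank. About 0: down. It is to stay down.

How it is judged (in metres and radians):
At the end, for the whole second after the job is handed in: The arm over the branch rests open by itself, beyond 1.5 rad (its stop is at 1.75) and still (below 0.1 rad/s); the branch lies in its cradle within 20 mm of where it was; the other arm is down (below 0.15 rad) (value of joint cradle_arm above 1.5 rad and velocity of joint cradle_arm between -0.1 and 0.1 rad/s and value of joint flatbed_arm below 0.15 rad and distance of branch_center from where it was at the start of the episode below 0.02 m); the robot touches nothing.
It fails at once if the other hold-down arm, on the flat plank, is lifted (beyond 0.3 rad) (value of joint flatbed_arm above 0.3 rad).
It fails at once if the branch is knocked out of its cradle (moved more than 40 mm) (distance of branch_center from where it was at the start of the episode above 0.04 m).
It also fails if it takes over 38 s, if anything falls off the work surface, if the arm or the gripper's body presses on something with over 40 N, if the wrist force passes 120 N, or if a joint passes its speed limit or range.

ROBOT

A 7-joint arm with a two-finger parallel gripper is mounted at the origin on the work surface. World frame = base frame: x ahead of the robot, y to its left, z up, the work surface at z = 0. Lengths are in m, angles in degrees, forces in N, time in s.
With the tool pointing down it reaches from about 0.425 to 0.875 m from the base axis. Payload 4.7 kg.
Tool frame: the origin (TCP) lies between the finger pads; the fingertips stand 19 mm ahead of it and the grasp point (between the pads) is the TCP; x points along the fingers, z is the direction in which the jaws open and shut, and the axes are right-handed (so a half turn about x gives the same grasp; the last joint's range is limited). The gripper opens to 87 mm and grips with 3 to 60 N. Pads are 19 mm wide; open, the fingers measure 117 mm over their backs; the gripper's body (75 mm by 190 mm) begins 51 mm behind the grasp point.
Start: joints at [71.339, 18.392, -4.016, 83.108, 1.295, 78.541, -3.26], TCP at [0.217, -0.613, 0.242] pointing down, gripper open.
Joint ranges: [-163.93, 163.93], [-17.29, 119.83], [-79.2, 71.16], [3.27, 140.29], [-89.18, 269.18], [5.43, 117.66], [-154.24, 154.24]. Speed limits (degrees/s): [147.25, 147.25, 180, 180, 180, 180, 180].

INTERFACE

Orientations are given as [roll, pitch, yaw] about the fixed x, y, z axes, in that order (R = Rz(yaw) Ry(pitch) Rx(roll)).
In Python, from cell import monitor, read_camera, camera_model, env, regions_of gives the robot as it stands. The module is installed in compiled form; this text tells all that it offers.
- The arm moves only by the tool step_arm, never from a script. Its argument "deltas" is a list of rows, each a list of 5 numbers: the gripper's target within -1 to 1 (fully open at 1, half-way at 0, shut at -1), then the shift along the tool's x, y, z in m, then the turn about the tool's x in degrees. A call has 1 to 12 rows; each row is the pose to reach, as a shift and turn from the pose commanded when the call began, along the tool's axes at that moment; what a row does not reach only later rows make up. A row lasts 1/8 s, in which the tool goes at most 62.5 mm and 10.7 degrees, less where a joint would pass 70% of its speed; a pose out of reach is approached as far as the arm can. A call with a gripper value outside its range is refused whole. The fingers move at their own pace and stop on an object; "newtons" is the grip in N (left out, the last holds). Time passes only in rows, so rows that repeat a pose let the fingers close. It gives the time, the measured TCP pose, the force and the opening at its end, in the units of the state.
- monitor.get_obs(): the state, without advancing time (a new reading comes with each control period).
- read_camera(name): name is "side" or "top"; returns (picture, depth): 384x512x3 uint8, red, green, blue; 384x512 float32, m along the optical axis (not along the pixel's ray), 0 where there is no reading.
- camera_model(name): a dict with "fx", "fy", "cx", "cy" (pixels), "xyz" and "attitude" of the camera in the world. Camera axes: x right, y down, z forward; pixel columns grow to the right and rows downward; lengths in m; the calibration is good to about 2 mm. A picture is of the moment at which its call begins. camera_model takes no time and is no camera call.
- env.sign_off(): hands the job in, once; it reports no verdict.
Trained networks look in the newest picture that a camera, given by its name, has taken for a name from the list of things; names that differ only in an ending like _2 or _b are one class to them, and where a whole thing is asked for, a point or a joint stands for the part that bears it (a point fixed in the world has none). Each returns a list of dicts, best first, with "p" (0 to 1); they miss things now and then, are a little off and sometimes report something else, mostly with a low value. They report only what shows in the picture. A call takes as long as a camera call.
- regions_of(camera, thing): "pixels" (384x512 bool, what is visible of it) and "pixel" ([column, row] in pixels, amid what is visible of it).
The state is a dict: "time_s": time; "qpos": joint angles; "joint_velocities": joint speeds; "effort": joint torques, N m; "tool_pos": TCP position; "tool_rot": TCP orientation; "force": force on the tool from outside, world axes, zero at the start; "wrist_torque": the same for the moment, N m; "grip_width": finger opening in m.
Only numpy, scipy, OpenCV 4.12 (cv2) and the standard library are available. Lean on these libraries where they do the work, as an engineer would, in place of code of your own. Each camera call takes 0.05 s, during which the arm holds its last target. There are 200 camera calls.

## Working session

There is one attempt and no reset: what is moved stays moved. The work goes in short steps, Python scripts to look and compute and a tool call to move; the robot and the scene stay as the last step left them, time stands still between calls to the robot, and variables do not carry over. Pictures are saved under pics/ and viewed, about 8 in all and at most 12, crops included, and the job is handed in when it is done.

Besides the shell and the picture viewer there is one more tool, called after "Call:" in YAML: its name, and indented under it one key for each argument. step_arm: Moves the arm, as the interface text tells. Its arguments: {"type":"object","properties":{"deltas":{"type":"array"},"newtons":{"type":"number"}},"required":["deltas"]}

```bash
mkdir -p pics
cat > h.py <<'E'
import numpy as np,cv2
from scipy.spatial.transform import Rotation as R
from cell import monitor, read_camera, camera_model, env, regions_of
def world(cam,depth,mask):
    m=camera_model(cam);v,u=np.nonzero(mask&(depth>0));z=depth[v,u]
    P=np.c_[(u-m['cx'])/m['fx']*z,(v-m['cy'])/m['fy']*z,z]
    a=np.array(m['attitude']);Rm=a if a.shape==(3,3) else R.from_euler('xyz',a,degrees=True).as_matrix()
    return P@Rm.T+np.array(m['xyz'])
E
python3 - <<'E'
from h import *
o=monitor.get_obs();print({k:np.round(o[k],3) for k in('time_s','tool_pos','tool_rot','force','grip_width')})
ims=[]
for c in('top','side'):
    p,d=read_camera(c);print(c,camera_model(c));p=p.copy()
    for n,col in(('cradle_peg',(255,0,0)),('branch_center',(0,255,0)),('cradle_arm',(0,0,255))):
        for r in regions_of(c,n)[:3]:
            W=world(c,d,r['pixels']);print(n,round(r['p'],2),r['pixel'],r['pixels'].sum(),np.median(W,0).round(3),W.min(0).round(3),W.max(0).round(3))
            cv2.circle(p,tuple(int(x) for x in r['pixel']),4,col,1)
    cv2.imwrite(f'pics/{c}0.png',p[...,::-1])
E
```

```text
{'time_s': np.float64(0.0), 'tool_pos': array([ 0.216, -0.612,  0.24 ]), 'tool_rot': array([-177.345,   89.889,  112.125]), 'force': array([ 0.235, -0.75 , -0.621]), 'grip_width': np.float64(0.087)}
top {'fx': 461.502457314605, 'fy': 461.502457314605, 'cx': 254.48679459094157, 'cy': 192.56773299846998, 'xyz': array([ 0.47805211, -0.06679728,  0.97598917]), 'attitude': array([-175.27891604,    1.43476015,  -90.71632759])}
cradle_peg 0.85 [297.9, 190.0] 1592 [ 0.562 -0.135  0.12 ] [ 0.439 -0.187 -0.004] [ 0.74  -0.089  0.176]
branch_center 0.64 [282.9, 191.2] 1517 [ 0.553 -0.103  0.08 ] [ 0.515 -0.18  -0.004] [ 0.601 -0.046  0.099]
cradle_arm 0.6 [296.2, 186.1] 1550 [ 0.563 -0.135  0.12 ] [ 0.439 -0.179 -0.004] [ 0.713 -0.088  0.176]
side {'fx': 389.7975733482223, 'fy': 389.7975733482223, 'cx': 248.45096462246755, 'cy': 190.94691859760823, 'xyz': array([0.50548616, 0.68029181, 0.55579624]), 'attitude': array([-1.19806526e+02, -1.12600048e-01, -1.75772441e+02])}
cradle_peg 0.72 [236.9, 183.7] 1399 [ 0.588 -0.125  0.119] [ 0.442 -0.174  0.088] [ 0.714 -0.084  0.175]
branch_center 0.86 [248.9, 211.3] 748 [ 0.559 -0.061  0.073] [ 0.517 -0.156  0.035] [ 0.595 -0.042  0.088]
cradle_arm 0.96 [240.4, 181.6] 1565 [ 0.589 -0.127  0.119] [ 0.429 -0.551 -0.003] [ 0.795 -0.084  0.175]
```

View pics/top0.png

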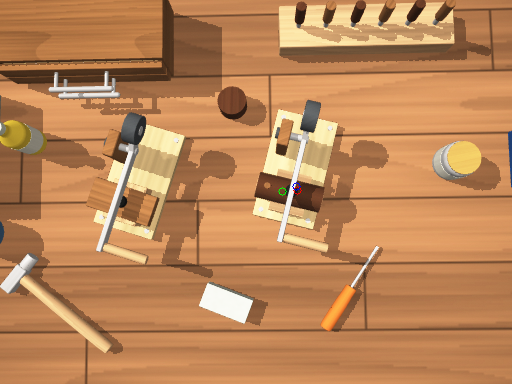

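View pics/side0.png

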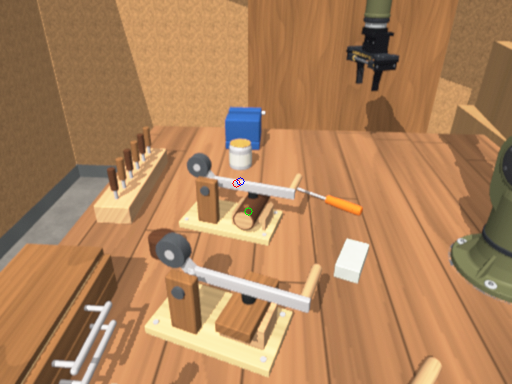

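Run:
```python
from h import *
for c,box in(('top',(276,228,332,255)),):
    p,d=read_camera(c);m=np.zeros(d.shape,bool);m[box[1]:box[3],box[0]:box[2]]=1
    W=world(c,d,m);W=W[(W[:,2]>.10)];print(len(W),W.min(0),W.max(0))
    # direction via arm bar
    m=np.zeros(d.shape,bool);m[130:255,276:332]=1
    A=world(c,d,m)
    hsv=cv2.cvtColor(p,cv2.COLOR_RGB2HSV)
    v,u=np.nonzero(m&(d>0));s=hsv[v,u,1]
    bar=A[(A[:,2]>.11)&(A[:,2]<.13)&(s<60)];peg=W[hsv[tuple(np.nonzero((lambda k:k)(np.zeros((1,1),bool))))].size:] if 0 else A[(A[:,2]>.108)&(A[:,2]<.13)&(s>=70)&(v>230)]
    for n,P in(('bar',bar),('peg',peg)):
        vx,vy,x0,y0=cv2.fitLine(P[:,:2].astype(np.float32),cv2.DIST_HUBER,0,.01,.01).ravel()
        t=(P[:,:2]-[x0,y0])@[vx,vy];print(n,len(P),np.degrees(np.arctan2(vy,vx)),(x0,y0),np.percentile(t,[1,99]),P[:,2].max(),np.median(P[:,2]))
        for q in np.percentile(t,[1,99]):print('  end',x0+q*vx,y0+q*vy)
o=monitor.get_obs();T=R.from_euler('xyz',o['tool_rot'],degrees=True).as_matrix();print(T.round(3),o['tool_pos'])
```

```text
528 [ 0.43724628 -0.18121645  0.10043521] [ 0.48267933 -0.08668461  0.12421261]
bar 715 -13.880057 (np.float32(0.57074356), np.float32(-0.118299425)) [-0.11310123  0.08905525] 0.12956575773510692 0.12047395076504008
  end 0.46094487812769686 -0.09116755006637264
  end 0.6571984009356768 -0.13966290390783948
peg 444 75.29732 (np.float32(0.45546103), np.float32(-0.13891691)) [-0.04165082  0.04166595] 0.120345711400631 0.11614513996302533
  end 0.4448899162122114 -0.1792039121175646
  end 0.4660359740990212 -0.09861527347621833
[[-0.     0.943  0.333]
 [ 0.     0.333 -0.943]
 [-1.    -0.    -0.   ]] [ 0.2166032 -0.612839   0.2414899]
```

Call:
step_arm:
  deltas:
    - [1,0,0.03,-0.028,-5]
    - [1,0,0.065,-0.062,-10]
    - [1,0,0.103,-0.098,-16]
    - [1,0,0.141,-0.134,-22]
    - [1,0,0.179,-0.17,-28]
    - [1,0,0.217,-0.206,-34]
    - [1,0,0.255,-0.242,-39]
    - [1,0,0.293,-0.279,-44]
    - [1,0,0.325,-0.31,-49]
    - [1,0,0.355,-0.338,-53]
    - [1,0,0.37,-0.353,-56]
    - [1,0,0.3786,-0.3605,-56.2]
  newtons: 15

```text
time_s: 1.95
tool_pos: [0.4536, -0.1465, 0.2416]
tool_rot: [-80.6, 90.0, -94.9]
force: [-0.9, -0.1, -0.1]
grip_width: 0.0868
```

Call:
step_arm:
  deltas:
    - [1,0,0,0,0]
    - [1,0,0,0,0]

```text
time_s: 2.2
tool_pos: [0.4528, -0.1483, 0.2414]
tool_rot: [-134.1, 90.0, -148.6]
force: [0.2, 0.3, 0.1]
grip_width: 0.0867
```

Run:
```python
from h import *
o=monitor.get_obs();T=R.from_euler('xyz',o['tool_rot'],degrees=True).as_matrix()
print(o['time_s'],o['tool_pos'],o['qpos'],T.round(3),'err in tool',T.T@(np.array([.4535,-.147,.110])-o['tool_pos']))
p,d=read_camera('side');cv2.imwrite('pics/s1.png',cv2.resize(p[100:292,128:384,::-1],None,fx=3,fy=3))
```

```text
2.2 [ 0.45282461 -0.14834331  0.24138006] [ 46.69396791  -1.86263996 -30.83340703 105.83526578  -0.95570948
  75.79210403   1.61687316] [[-0.001  0.25   0.968]
 [-0.     0.968 -0.25 ]
 [-1.    -0.    -0.   ]] err in tool [0.13137918 0.00153253 0.00037877]
```

View pics/s1.png

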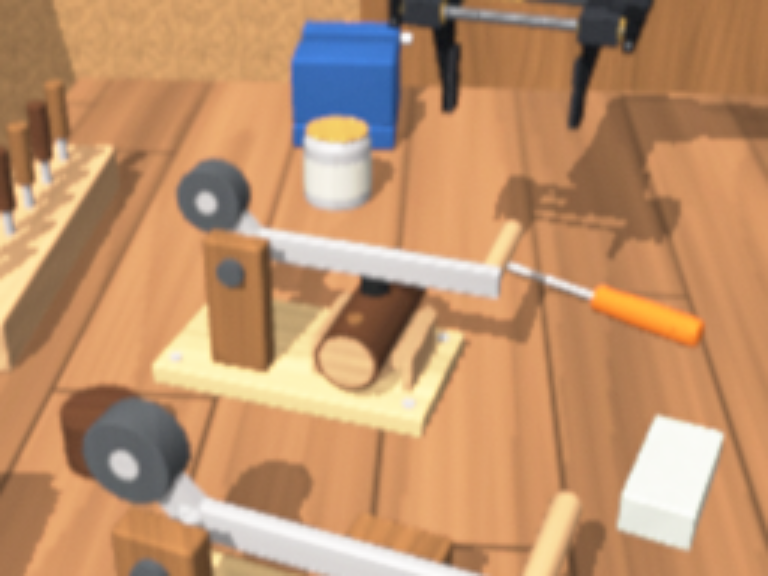

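Call:
step_arm:
  deltas:
    - [1,0.02,0,0,0]
    - [1,0.05,0.001,0,0]
    - [1,0.08,0.001,0,0]
    - [1,0.11,0.001,0,0]
    - [1,0.125,0.001,0,0]
    - [1,0.1315,0.001,0,0]
    - [1,0.1315,0.001,0,0]
    - [-1,0.1315,0.001,0,0]
    - [-1,0.1315,0.001,0,0]
    - [-1,0.1315,0.001,0,0]
    - [-1,0.1315,0.001,0,0]
    - [-1,0.1315,0.001,0,0]

```text
time_s: 3.75
tool_pos: [0.4537, -0.1458, 0.1101]
tool_rot: [-45.7, 90.0, -60.0]
force: [0.0, -0.1, -1.0]
grip_width: 0.0448
```

Call:
step_arm:
  deltas:
    - [-1,0,0,0,0]
    - [-1,0,0,0,0]

```text
time_s: 4.0
tool_pos: [0.4536, -0.1458, 0.11]
tool_rot: [-154.8, 90.0, -169.1]
force: [1.1, 0.3, 1.4]
grip_width: 0.0246
```

Call:
step_arm:
  deltas:
    - [-1,0,0,0,0]
    - [-1,0,0,0,0]
    - [-1,0,0,0,0]

```text
time_s: 4.38
tool_pos: [0.4526, -0.1456, 0.1098]
tool_rot: [-176.0, 89.9, 169.7]
force: [-5.0, 1.8, 3.5]
grip_width: 0.0174
```

Call:
step_arm:
  deltas:
    - [-1,-0.005,0,0,0]
    - [-1,-0.0095,0.0,0.0002,0]
    - [-1,-0.019,0,0.001,0]
    - [-1,-0.0284,0,0.0021,0]
    - [-1,-0.0377,0,0.0038,0]
    - [-1,-0.047,0,0.0059,0]
    - [-1,-0.0561,0,0.0085,0]
    - [-1,-0.0651,0,0.0115,0]
    - [-1,-0.074,0,0.015,0]
    - [-1,-0.0826,0,0.0189,0]
    - [-1,-0.0911,0,0.0233,0]
    - [-1,-0.0911,0,0.0233,0]

```text
time_s: 5.88
tool_pos: [0.4737, -0.1511, 0.2023]
tool_rot: [-171.4, 89.6, 174.3]
force: [-12.5, 3.0, 5.5]
grip_width: 0.0175
```

Run:
```python
from h import *
o=monitor.get_obs();print(o['time_s'],o['tool_pos'],o['force'],o['grip_width'])
p,d=read_camera('side');cv2.imwrite('pics/s2.png',cv2.resize(p[60:252,128:384,::-1],None,fx=3,fy=3))
```

```text
5.875 [ 0.47367285 -0.15106068  0.20227136] [-12.54648175   2.9745346    5.50285462] 0.017463883430730263
```

View pics/s2.png

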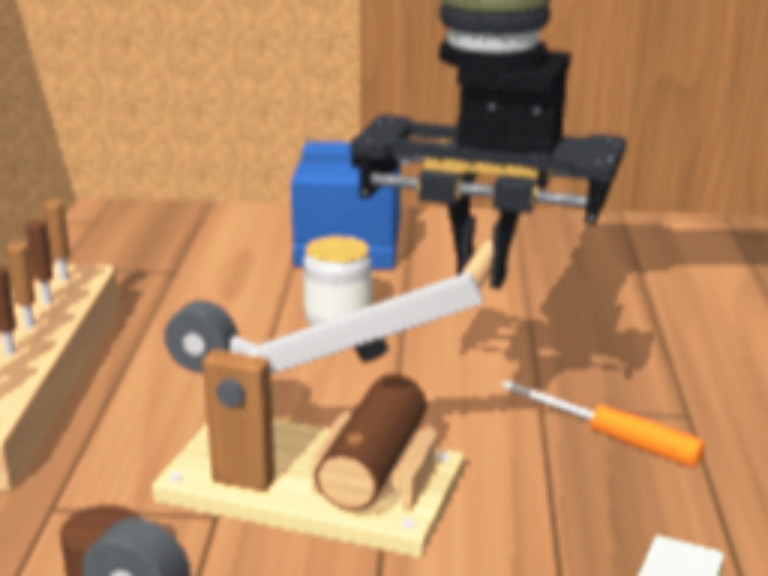

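Call:
step_arm:
  deltas:
    - [-1,0,0,-0.002,0]
    - [-1,-0.0082,0,0.0027,0]
    - [-1,-0.0162,0,0.0079,0]
    - [-1,-0.0239,0,0.0134,0]
    - [-1,-0.0313,0,0.0194,0]
    - [-1,-0.0384,0,0.0257,0]
    - [-1,-0.0452,0,0.0323,0]
    - [-1,-0.0516,0,0.0393,0]
    - [-1,-0.0577,0,0.0466,0]
    - [-1,-0.0634,0,0.0542,0]
    - [-1,-0.0688,0,0.062,0]
    - [-1,-0.0688,0,0.062,0]

```text
time_s: 7.42
tool_pos: [0.537, -0.1676, 0.2751]
tool_rot: [-28.7, 89.7, -43.1]
force: [-10.4, 0.7, 16.5]
grip_width: 0.0171
```

Call:
step_arm:
  deltas:
    - [-1,-0.004,0,-0.003,0]
    - [-1,-0.009,0,0.006,0]
    - [-1,-0.0137,0,0.0142,0]
    - [-1,-0.018,0,0.023,0]
    - [-1,-0.0218,0,0.032,0]
    - [-1,-0.025,0,0.041,0]
    - [-1,-0.028,0,0.0505,0]
    - [-1,-0.0304,0,0.0598,0]
    - [-1,-0.0322,0,0.0694,0]
    - [-1,-0.0336,0,0.079,0]
    - [-1,-0.0345,0,0.089,0]
    - [-1,-0.0345,0,0.089,0]

```text
time_s: 8.93
tool_pos: [0.6236, -0.1896, 0.3043]
tool_rot: [-5.4, 89.9, -19.7]
force: [-1.9, -5.5, 0.6]
grip_width: 0.0173
```

Run:
```python
from h import *
o=monitor.get_obs();print(o['time_s'],o['tool_pos'],o['force'],o['grip_width'])
p,d=read_camera('side');cv2.imwrite('pics/s3.png',cv2.resize(p[40:262,108:404,::-1],None,fx=2.6,fy=2.6))
```

```text
8.925 [ 0.62359911 -0.18962513  0.3042942 ] [-1.86320515 -5.4721837   0.57705958] 0.017263038181961537
```

View pics/s3.png

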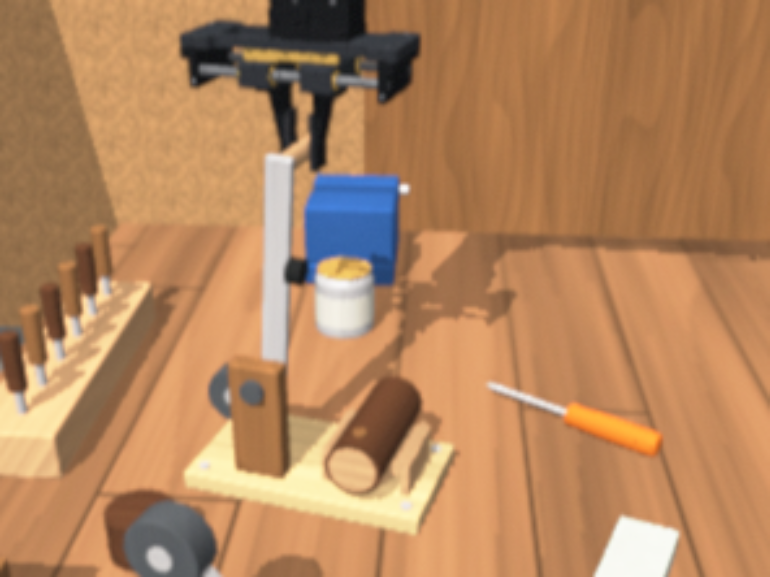

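Call:
step_arm:
  deltas:
    - [-1,0,0,0.008,0]
    - [-1,0,0,0.016,0]
    - [-1,0,0,0.024,0]
    - [-1,0,0,0.024,0]
    - [1,0,0,0.024,0]
    - [1,0,0,0.026,0]
    - [1,0,0,0.03,0]
    - [1,-0.01,0,0.032,0]
    - [1,-0.03,0,0.032,0]
    - [1,-0.05,0,0.032,0]
    - [1,-0.07,0,0.032,0]
    - [1,-0.08,0,0.032,0]

```text
time_s: 10.48
tool_pos: [0.654, -0.1966, 0.3865]
tool_rot: [8.0, 89.9, -6.4]
force: [0.1, 0.3, -0.0]
grip_width: 0.0846
```

Call:
step_arm:
  deltas:
    - [1,0,0,-0.03,0]
    - [1,0,0,-0.06,0]
    - [1,0,0,-0.09,0]
    - [1,0,0,-0.1,0]
    - [1,0,0,-0.1,0]
    - [1,0,0,-0.1,0]
    - [1,0,0,-0.1,0]
    - [1,0,0,-0.1,0]
    - [1,0,0,-0.1,0]
    - [1,0,0,-0.1,0]
    - [1,0,0,-0.1,0]
    - [1,0,0,-0.1,0]

```text
time_s: 11.98
tool_pos: [0.5566, -0.1721, 0.3845]
tool_rot: [-60.9, 90.0, -75.2]
force: [0.7, -0.1, 0.1]
grip_width: 0.0873
```

Run:
```python
from h import *
o=monitor.get_obs();print(o['time_s'],o['tool_pos'],o['force'],o['grip_width'])
p,d=read_camera('side');cv2.imwrite('pics/s4.png',cv2.resize(p[20:384,58:424,::-1],None,fx=1.6,fy=1.6))
for r in regions_of('side','branch_center')[:1]:
    W=world('side',d,r['pixels']);print(r['p'],r['pixel'],np.median(W,0))
m=np.zeros(d.shape,bool);m[20:200,180:300]=1
A=world('side',d,m);s=cv2.cvtColor(p,cv2.COLOR_RGB2HSV)[np.nonzero(m&(d>0))][:,1]
u=np.array([.969,-.247]);q=(A[:,:2]-[.6396,-.186])@u;w=(A[:,:2]-[.6396,-.186])@[.247,.969]
k=(s<60)&(abs(q)<.08)&(abs(w-.05)<.03)&(A[:,2]>.13)&(A[:,2]<.3)
c=np.polyfit(A[k,2],q[k],1);print(k.sum(),'angle',np.pi/2+np.arctan(c[0]))
```

```text
11.975 [ 0.55663804 -0.17209718  0.38448549] [ 0.67915023 -0.09164517  0.12402821] 0.087296930103403
769 angle 1.7536244705044126
```

View pics/s4.png

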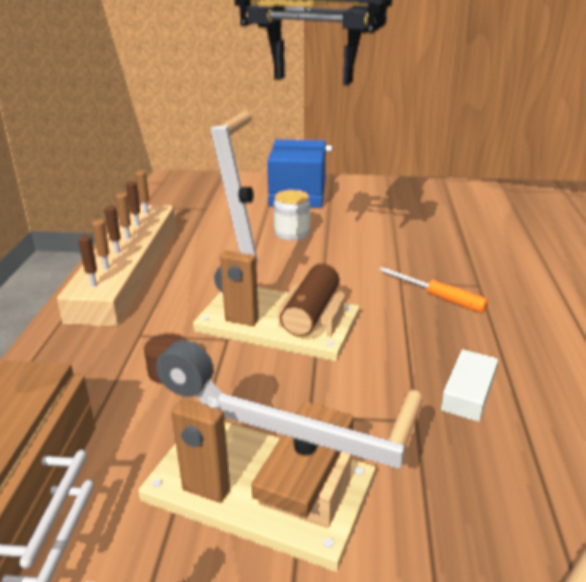

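The arm over the branch leans back on its stop, measured at about 1.75 rad. The branch lies in its cradle, the other arm is down, and the gripper is clear.

```bash
python3 -c "
from cell import env
print(env.sign_off())"
```

```text
the job is handed in; nothing more can be done
None
```

The hold-down arm over the branch is open and resting by itself on its stop. I gripped it by the peg, swung it to about 1.6 rad, let go, backed the gripper clear and handed the job in at about 12 s of the 38 s limit.

What the last checks before hand-in showed:
- **Opened arm:** the depth image puts it at about 1.75 rad, which is its stop. I took only one picture after the release, so that it is still was not measured.
- **Branch and other arm:** in that picture the branch lies in its cradle and the other arm is down on its plank. I judged both by eye. The network found no branch in the last picture, so I have no measured figure for how far it moved.
- **Robot:** the gripper is open and clear of everything, with the wrist force reading about 0.7 N. At the readings taken during the lift, the largest force was about 20 N, because my arc ran slightly inside the true one, and I corrected it on the way.

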